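# Re-pair the forming punches with their dies

### The arm

A 7-joint arm with a two-finger parallel gripper is mounted at the origin on a cart in front of the work surface, level with it; the furniture and walls round the work are solid. World frame = base frame: x ahead of the robot, y to its left, z up, the work surface at z = 0. Lengths are in m, angles in rad, forces in N, time in s.
With the tool pointing down it reaches from about 0.425 to 0.875 m from the base axis. Payload 4.7 kg.
Tool frame: the origin (TCP) lies at the very end of the fingers, on their centre line; the grasp point (between the pads) lies behind it (ctrl.tcp_to_grasp is the z of the grasp point in the tool frame, in m); z points along the fingers, y is the line along which they close (so a half turn about z gives the same grasp; the last joint's range is limited). The gripper opens to 87 mm and grips with 3 to 60 N. Pads are 19 mm wide; open, the fingers measure 117 mm over their backs; the gripper's body (75 mm by 190 mm) begins 51 mm behind the grasp point.
Start: joints at [1.225, 0.321, -0.07, 1.45, 0.023, 1.371, -0.057], TCP at [0.229, -0.608, 0.223] pointing down, gripper open.
Joint ranges: [-2.86, 2.86], [-0.3, 2.09], [-1.38, 1.24], [0.06, 2.45], [-1.56, 4.7], [0.09, 2.05], [-2.69, 2.69]. Speed limits (rad/s): [2.57, 2.57, 3.14, 3.14, 3.14, 3.14, 3.14].

### API

Orientations are given as a rotation vector (axis times angle).
In Python, from bench import ctrl gives the robot as it stands.
- The arm moves only by the tool step_arm, never from a script. Its argument "targets" is a list of rows, each a list of 7 numbers: the shift along the world's x, y, z in cm, then the turn, a rotation vector about the world's x, y, z in degrees, then the opening, from 0 (shut) to 1 (fully open). A call has exactly 5 rows; each row shifts and turns the commanded pose from where the row before left it; what a row does not reach is not made up. A row lasts 1/12 s, in which the tool goes at most 41.7 mm and 7.16 degrees, less where a joint would pass 70% of its speed; a pose out of reach is approached as far as the arm can. A call with a gripper value outside its range is refused whole. The fingers move at their own pace and stop on an object; "force" is the grip in N (left out, the last holds). Time passes only in rows, so rows that do not move let the fingers close, or fill a call up. It gives the time, the measured TCP pose, the force, the opening and the grip force at its end, in the units of the state.
- ctrl.get_state(): the state, without advancing time (a new reading comes with each control period).
- ctrl.get_image(name): name is "side" or "top"; returns (picture, depth): 400x640x3 uint8, red, green, blue; 400x640 float32, m along the optical axis (not along the pixel's ray), 0 where there is no reading.
- ctrl.camera_params(name): a dict with "intrinsics" (3x3 intrinsics, pixels), "rvec" (rotation vector, rad) and "tvec" (3), from world to camera coordinates, as OpenCV has them. Camera axes: x right, y down, z forward; pixel columns grow to the right and rows downward; lengths in m; the calibration is good to about 2 mm. A picture is of the moment at which its call begins. camera_params takes no time and is no camera call.
- ctrl.close_job(): hands the job in; it is judged then, once.
The state is a dict: "time": time; "joint_positions": joint angles; "qd": joint speeds; "joint_torque": joint torques, N m; "position": TCP position; "tool_rot": TCP orientation; "ft_force": force on the tool from outside, world axes, zero at the start; "torque": the same for the moment, N m; "grip_width": opening from 0.0 (shut) to 1.0 (fully open); "grip_force": force on a finger pad.
Only numpy, scipy, OpenCV 4.12 (cv2) and the standard library are available. Lean on these libraries where they do the work, as an engineer would, in place of code of your own. Each camera call takes 0.05 s, during which the arm holds its last target. There are 200 camera calls.

### The job

Three pairs of press tools for forming bracelet bands stand on the bench, but each punch was put back on the wrong die. Swap the punches round (there is bare bench to stand one on meanwhile) so that each sits upright in the die whose groove it fits, all the way down in the groove and about midway along it. Set the polished punches into the dies gently, never letting them drop, and leave the other things on the bench where they are.

Things in the scene. Friction and masses are not known exactly. Their poses are not given: they have to be found in the camera images.
- punch_narrow: narrow loose steel punch, mm: ridge 60 long (x), 17 high, 15 wide (y) at its flat bottom, 24 at its top; on it a shoulder plate 60x34x6; on that a tang 38 (x) x 20 (y) x 32 high, from 23 to 55 above the underside, the same on all punches: grip it across its 20 mm. Origin: centre of the underside; z up. A half turn makes no difference. Up to 0.36 kg.
- punch_medium: medium loose steel punch, mm: ridge 60 long (x), 17 high, 33 wide (y) at its flat bottom, 42 at its top; on it a shoulder plate 60x52x6; on that a tang 38 (x) x 20 (y) x 32 high, from 23 to 55 above the underside, the same on all punches: grip it across its 20 mm. Origin: centre of the underside; z up. A half turn makes no difference. Up to 0.54 kg.
- punch_wide: wide loose steel punch, mm: ridge 60 long (x), 17 high, 51 wide (y) at its flat bottom, 60 at its top; on it a shoulder plate 60x70x6; on that a tang 38 (x) x 20 (y) x 32 high, from 23 to 55 above the underside, the same on all punches: grip it across its 20 mm. Origin: centre of the underside; z up. A half turn makes no difference. Up to 0.72 kg.
- die_narrow: narrow steel die, fixed, mm: 126 long (x) x 66 wide (y) x 30 high; groove along x through both ends, 18 wide at its floor, 26 at the top, 15 deep. Origin: centre of the underside, groove floor 15 above it; z up. Its punch goes down to the floor with 1.5 play a side (the sloping sides guide it); a wider one rests on the top face. At the start the medium punch stands here.
- die_medium: medium steel die, fixed, mm: 126 long (x) x 84 wide (y) x 30 high; groove along x through both ends, 36 wide at its floor, 44 at the top, 15 deep. Origin: centre of the underside, groove floor 15 above it; z up. Its punch goes down to the floor with 1.5 play a side (the sloping sides guide it); a wider one rests on the top face. At the start the wide punch stands here.
- die_wide: wide steel die, fixed, mm: 126 long (x) x 102 wide (y) x 30 high; groove along x through both ends, 54 wide at its floor, 62 at the top, 15 deep. Origin: centre of the underside, groove floor 15 above it; z up. Its punch goes down to the floor with 1.5 play a side (the sloping sides guide it); a wider one rests on the top face. At the start the narrow punch stands here.
- pin_vise: bystander: slim round brass hand tool (pin vise) lying on the bench, 10 x 105 x 9 mm, origin at the centre of its underside, y along it; to be left alone
- small_block: bystander: plain square steel bench block, 60 x 60 x 30 mm, origin at the centre of its underside; to be left alone
- stamp_block: bystander: red plastic block with steel letter punches standing in it, 37 x 74 mm, 49 mm high, origin at the centre of its underside; to be left alone. Up to 0.68 m from the robot's axis the bench is bare but for the things listed here
Not all that is in view belongs to the job. Leave any blue look-alike of the punch_medium alone.

How it is judged:
At the end, for the whole second after the job is handed in: each of the three punches is in its own die: on the groove floor (underside 12 to 17.5 mm above the die's underside), within 15 mm of the middle of the groove's length, within 4 mm of its centre line, along the groove within 0.08 rad (either way round), upright within 0.06 rad, released and at rest (x of punch_narrow in the frame of die_narrow between -0.015 and 0.015 m and y of punch_narrow in the frame of die_narrow between -0.004 and 0.004 m and z of punch_narrow in the frame of die_narrow between 0.012 and 0.0175 m and angle between the x axis of punch_narrow and the x axis of die_narrow, either way round below 0.08 rad and angle between each of punch_narrow, punch_medium, punch_wide's own z axis and vertical below 0.06 rad and linear speed of each of punch_narrow, punch_medium, punch_wide below 0.02 m/s and angular speed of each of punch_narrow, punch_medium, punch_wide below 0.1 rad/s and x of punch_medium in the frame of die_medium between -0.015 and 0.015 m and y of punch_medium in the frame of die_medium between -0.004 and 0.004 m and z of punch_medium in the frame of die_medium between 0.012 and 0.0175 m and angle between the x axis of punch_medium and the x axis of die_medium, either way round below 0.08 rad and x of punch_wide in the frame of die_wide between -0.015 and 0.015 m and y of punch_wide in the frame of die_wide between -0.004 and 0.004 m and z of punch_wide in the frame of die_wide between 0.012 and 0.0175 m and angle between the x axis of punch_wide and the x axis of die_wide, either way round below 0.08 rad); the robot touches nothing.
It fails at once if the pin vise is pushed or carried more than 20 mm from where it lay (distance of pin_vise from where it was at the start of the episode above 0.02 m).
It fails at once if the small block is pushed or carried more than 20 mm from where it lay (distance of small_block from where it was at the start of the episode above 0.02 m).
It fails at once if the stamp block is pushed or carried more than 20 mm from where it lay (distance of stamp_block from where it was at the start of the episode above 0.02 m).
It fails at once if a punch falls or is thrust onto a die (faster than 0.5 m/s with its underside less than 35 mm above the groove floor) ((linear speed of punch_narrow above 0.5 m/s and z of punch_narrow in the frame of die_narrow below 0.05 m and horizontal distance between punch_narrow and die_narrow below 0.04 m) or (linear speed of punch_narrow above 0.5 m/s and z of punch_narrow in the frame of die_medium below 0.05 m and horizontal distance between punch_narrow and die_medium below 0.04 m) or (linear speed of punch_narrow above 0.5 m/s and z of punch_narrow in the frame of die_wide below 0.05 m and horizontal distance between punch_narrow and die_wide below 0.04 m) or (linear speed of punch_medium above 0.5 m/s and z of punch_medium in the frame of die_narrow below 0.05 m and horizontal distance between punch_medium and die_narrow below 0.04 m) or (linear speed of punch_medium above 0.5 m/s and z of punch_medium in the frame of die_medium below 0.05 m and horizontal distance between punch_medium and die_medium below 0.04 m) or (linear speed of punch_medium above 0.5 m/s and z of punch_medium in the frame of die_wide below 0.05 m and horizontal distance between punch_medium and die_wide below 0.04 m) or (linear speed of punch_wide above 0.5 m/s and z of punch_wide in the frame of die_narrow below 0.05 m and horizontal distance between punch_wide and die_narrow below 0.04 m) or (linear speed of punch_wide above 0.5 m/s and z of punch_wide in the frame of die_medium below 0.05 m and horizontal distance between punch_wide and die_medium below 0.04 m) or (linear speed of punch_wide above 0.5 m/s and z of punch_wide in the frame of die_wide below 0.05 m and horizontal distance between punch_wide and die_wide below 0.04 m)).
It also fails if it takes over 90 s, if anything falls off the work surface, if the arm or the gripper's body presses on something with over 40 N, if the wrist force passes 120 N, or if a joint passes its speed limit or range.

## Working session

There is one attempt and no reset: what is moved stays moved. The work goes in short steps, Python scripts to look and compute and a tool call to move; the robot and the scene stay as the last step left them, time stands still between calls to the robot, and variables do not carry over. Pictures are saved under pics/ and viewed, at most 14 in all, crops included, and the job is handed in when it is done.

Besides the shell and the picture viewer there is one more tool, called after ">>>" as name(argument=value, ...) on one line, values as JSON. step_arm: Moves the arm, as the interface text tells. Its arguments: {"type":"object","properties":{"targets":{"type":"array"},"force":{"type":"number"}},"required":["targets"]}

```bash
mkdir -p pics
cat > h.py <<'E'
import numpy as np, cv2
from bench import ctrl
def cam(n):
    p=ctrl.camera_params(n); K=np.array(p["intrinsics"],float); R=cv2.Rodrigues(np.array(p["rvec"],float))[0]; t=np.array(p["tvec"],float).ravel()
    return K,R,t
def grab(n,name=None):
    im,d=ctrl.get_image(n)
    np.savez(f"{n}.npz",im=im,d=d)
    if name: cv2.imwrite(f"pics/{name}.png",im[:,:,::-1])
    return im,d
def cloud(n,d):
    K,R,t=cam(n); v,u=np.indices(d.shape)
    c=np.stack([(u-K[0,2])/K[0,0]*d,(v-K[1,2])/K[1,1]*d,d],-1)
    return (c-t)@R
def ray(n,u,v,z):
    K,R,t=cam(n); o=-R.T@t; r=R.T@np.linalg.inv(K)@np.array([u,v,1.]); return o+r*(z-o[2])/r[2]
E
python3 - <<'E'
from h import *
for n in("top","side"):
    im,d=grab(n,n+"0"); K,R,t=cam(n); print(n,K[0,0],-R.T@t,R[2])
s=ctrl.get_state(); print(s["time"],s["position"],s["tool_rot"],s["grip_width"],ctrl.tcp_to_grasp)
E
```

```text
top 443.8048066935421 [ 0.2938274  -0.01666265  1.26082668] [ 0.15918601  0.0151938  -0.98713168]
side 488.97962336527075 [ 0.18850744 -1.21897324  0.55409452] [ 0.21923662  0.90188562 -0.37220644]
0.1 [ 0.22863259 -0.60793846  0.22157177] [-3.08926351e+00 -5.61837672e-01  6.45921824e-04] 1.0024569119228277 -0.0187
```

View pics/top0.png

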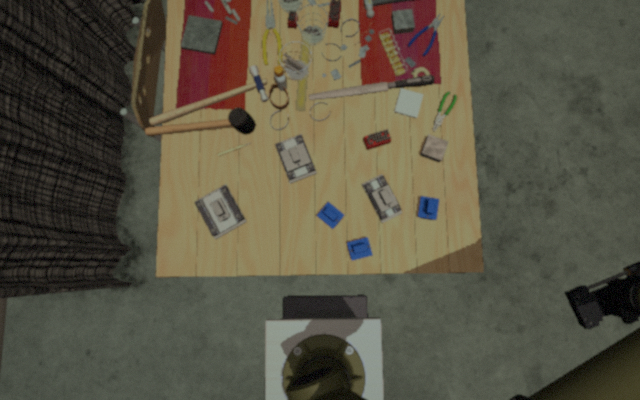

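View pics/side0.png

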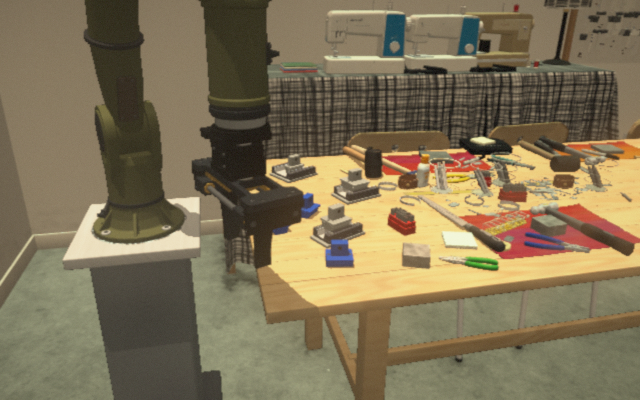

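Top view: three grey punch-on-die pairs at about (220,210), (296,157) and (382,198). Blue look-alikes are at (330,214), (359,248) and (428,208), the stamp block at (377,139), the small block at (434,148) and the pin vise at (235,150). The grey steel pairs are the ones I want, so I'm checking them in a close crop with a height map.

Run:
```python
from h import *
f=np.load("top.npz"); im,d=f["im"],f["d"]
P=cloud("top",d)
crop=im[135:265,190:450,::-1]
big=cv2.resize(crop,None,fx=3,fy=3,interpolation=cv2.INTER_CUBIC)
cv2.imwrite("pics/crop.png",cv2.convertScaleAbs(big,alpha=1.6))
z=P[...,2]; b=P[150:260,180:450]
print("bench z",np.median(b[...,2]))
for name,(u,v) in dict(A=(220,210),B=(296,157),C=(382,198)).items():
    w=np.s_[v-30:v+31,u-32:u+33]; Z=z[w]; 
    print(name,np.histogram(Z,bins=np.arange(-.01,.1,.005))[0])
    for lo,hi in((.02,.2),(.024,.036),(.06,.08),(.062,.1)):
        m=((Z>lo)&(Z<hi)).astype(np.uint8)
        n,l,st,c=cv2.connectedComponentsWithStats(m)
        k=1+np.argmax(st[1:,4]); q=P[w][l==k]
        (cx,cy),(a,bb),ang=cv2.minAreaRect((q[:,:2]*1000).astype(np.float32))
        print(lo,hi,len(q),q.mean(0).round(4),"rect",round(cx,1),round(cy,1),round(a,1),round(bb,1),round(ang,1))
```

```text
bench z 0.0025457025922297773
A [   8  572 1536  350  204  344  106  158  355  125   59   10    3    6
    7   27   68   11    0    0    0]
0.02 0.2 328 [0.4364 0.3218 0.0303] rect 436.8 321.9 109.7 25.8 28.2
0.024 0.036 283 [0.4362 0.3229 0.0311] rect 435.8 323.5 109.8 20.8 29.3
0.06 0.08 113 [0.4559 0.283  0.071 ] rect 456.4 283.8 39.1 19.5 28.0
0.062 0.1 111 [0.4559 0.2831 0.0712] rect 456.4 283.8 39.1 19.5 28.0
B [   9  604 1797  391  127  133   42   74  196   31   11   10  198  201
   11    3    3    3   30   68    3]
0.02 0.2 876 [0.5996 0.0717 0.0493] rect 606.3 73.9 110.6 79.9 20.3
0.024 0.036 143 [0.6165 0.0442 0.0313] rect 616.2 46.3 110.1 20.9 20.4
0.06 0.08 12 [0.5817 0.0653 0.0696] rect 581.5 65.2 2.6 19.3 16.7
0.062 0.1 111 [0.5968 0.0712 0.0848] rect 598.4 71.6 38.1 19.7 21.1
C [  10  594 1948  427   92   91   43   81  213   24    2   11  128  144
   11    7    4    5   27   76    5]
0.02 0.2 775 [ 0.4802 -0.1687  0.0486] rect 485.0 -170.7 110.9 63.0 25.5
0.024 0.036 179 [ 0.4767 -0.1481  0.0312] rect 475.4 -151.2 110.2 20.2 25.0
0.06 0.08 20 [ 0.4723 -0.1656  0.0697] rect 471.9 -164.4 36.3 7.5 33.6
0.062 0.1 127 [ 0.4762 -0.1726  0.0843] rect 477.0 -173.7 37.5 20.2 24.9
```

View pics/crop.png

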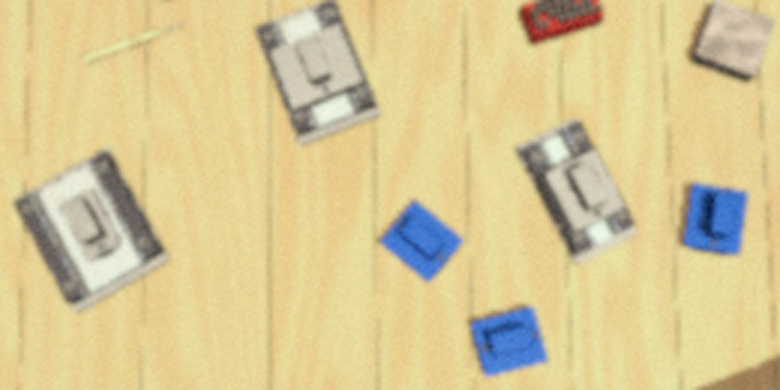

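The crop confirms it: the narrow punch is on the wide die A (left), the wide punch on the medium die B (middle) and the medium punch on the narrow die C (right). The blue pieces are only decoys. Next I'm refining the die poses with both views.

```bash
cat > meas.py <<'E'
from h import *
C=dict(A=(.446,.30),B=(.606,.074),C=(.485,-.171))
def meas(views=("top","side"),fresh=False):
    for n in views:
        d=grab(n)[1] if fresh else np.load(n+".npz")["d"]
        P=cloud(n,d).reshape(-1,3); P=P[d.ravel()>0]
        for k,c in C.items():
            q=P[np.hypot(*(P[:,:2]-c).T)<.1]
            for lab,lo,hi in(("die",.022,.2),("tang",.064 if k=="A" else .078,.1)):
                s=q[(q[:,2]>lo)&(q[:,2]<hi)]
                if len(s)<20: continue
                (x,y),(a,b),g=cv2.minAreaRect((s[:,:2]*1000).astype(np.float32))
                if a<b: a,b,g=b,a,g-90
                print(n,k,lab,len(s),np.round([x,y,a,b,g,np.median(s[:,2])*1000],1))
if __name__=="__main__":
    meas()
    print([ray("top",u,v,.0).round(3) for u,v in((330,214),(377,139),(434,148),(235,150))])
E
python3 meas.py
```

```text
top A die 872 [455.6 289.6 111.5  99.   29.   32.7]
top A tang 110 [456.4 283.8  39.1  19.5  28.   71.3]
top B die 856 [606.3  73.9 110.6  79.9  20.3  53.2]
top B tang 102 [598.5  71.6  37.9  19.7  21.1  86.3]
top C die 759 [ 485.  -170.7  110.9   63.    25.5   52.4]
top C tang 111 [ 477.  -173.7   37.5   20.1   24.5   86.8]
side A die 401 [452.8 285.5 113.9 102.6  29.5  30.1]
side A tang 39 [452.9 278.3  41.7  20.   26.5  67.9]
side B die 621 [604.6  69.2 112.4  85.9  20.3  45.6]
side B tang 49 [596.   68.2  37.2  22.5  24.7  82.8]
side C die 859 [ 482.9 -175.   113.    63.8   25.6   45.2]
side C tang 84 [ 475.3 -177.7   39.2   22.    27.7   83.3]
[array([ 0.441, -0.025,  0.   ]), array([ 0.66 , -0.167,  0.   ]), array([ 0.629, -0.332,  0.   ]), array([0.635, 0.25 , 0.   ])]
```

>>> step_arm(targets=[[2.0,3.5,0,0,0,1,0.6],[2.0,3.5,0,0,0,1,0.6],[1.5,3.8,0,0,0,1,0.6],[1.0,4.0,0,0,0,1,0.6],[1.0,4.0,0,0,0,1,0.6]], force=40)

```text
time: 0.52
position: [0.3043, -0.4181, 0.2219]
tool_rot: [-3.062, -0.698, 0.001]
ft_force: [0.9, -0.4, 0.1]
grip_width: 0.705
grip_force: 0.0
```

>>> step_arm(targets=[[2.5,3.3,0,0,0,1,0.6],[2.5,3.3,0,0,0,1,0.6],[2.5,3.3,0,0,0,1,0.6],[2.5,3.3,0,0,0,0,0.6],[2.5,3.3,0,0,0,0,0.6]])

```text
time: 0.93
position: [0.4294, -0.2535, 0.2225]
tool_rot: [3.044, 0.776, -0.0]
ft_force: [0.5, -0.8, 0.1]
grip_width: 0.605
grip_force: 0.0
```

>>> step_arm(targets=[[1.5,3.8,0,0,0,0,0.6],[1.5,3.8,0,0,0,0,0.6],[1.5,3.8,0,0,0,0,0.6],[1.5,3.8,0,0,0,0,0.6],[1.5,3.8,0,0,0,0,0.6]])

```text
time: 1.35
position: [0.5039, -0.0635, 0.2225]
tool_rot: [3.044, 0.776, -0.0]
ft_force: [2.0, -0.7, -0.4]
grip_width: 0.6
grip_force: 0.0
```

>>> step_arm(targets=[[0,4,0,0,0,0,0.6],[0,4,0,0,0,0,0.6],[0,4,0,0,0,0,0.6],[0,4,0,0,0,0,0.6],[0,4,0,0,0,0,0.6]])

```text
time: 1.77
position: [0.5032, 0.1363, 0.2225]
tool_rot: [3.044, 0.776, -0.0]
ft_force: [0.8, 0.3, -0.7]
grip_width: 0.598
grip_force: 0.0
```

>>> step_arm(targets=[[-1,2.9,-1,0,0,0,0.6],[-1,2.9,-1,0,0,0,0.6],[-1,2.9,-1,0,0,0,0.6],[-1,2.9,-1,0,0,0,0.6],[-1,2.9,-1,0,0,0,0.6]])

```text
time: 2.18
position: [0.453, 0.2806, 0.1719]
tool_rot: [3.044, 0.776, -0.0]
ft_force: [-0.4, -0.8, -0.4]
grip_width: 0.6
grip_force: 0.0
```

>>> step_arm(targets=[[0.2,0.2,-4,0,0,0,0.6],[0,0,-4,0,0,0,0.6],[0,0,-3,0,0,0,0.6],[0,0,-1.5,0,0,0,0.6],[0,0,-0.4,0,0,0,0.6]])

```text
time: 2.6
position: [0.4531, 0.28, 0.0399]
tool_rot: [3.043, 0.777, -0.011]
ft_force: [0.2, -1.0, -0.3]
grip_width: 0.598
grip_force: 0.0
```

>>> step_arm(targets=[[0,0,0,0,0,0,0.1],[0,0,0,0,0,0,0.1],[0,0,0,0,0,0,0.1],[0,0,0,0,0,0,0.1],[0,0,0,0,0,0,0.1]])

```text
time: 3.02
position: [0.4568, 0.2819, 0.0448]
tool_rot: [3.044, 0.776, 0.004]
ft_force: [0.2, -0.3, -0.7]
grip_width: 0.303
grip_force: 0.0
```

>>> step_arm(targets=[[0,0,0,0,0,0,0.1],[0,0,0,0,0,0,0.1],[0,0,0,0,0,0,0.1],[0,0,0,0,0,0,0.1],[0,0,0,0,0,0,0.1]])

```text
time: 3.43
position: [0.4564, 0.282, 0.0444]
tool_rot: [3.044, 0.776, 0.002]
ft_force: [-0.0, -1.5, 6.5]
grip_width: 0.226
grip_force: 39.8
```

>>> step_arm(targets=[[0,0,1,0,0,0,0.1],[0,0,2,0,0,0,0.1],[0,0,3,0,0,0,0.1],[0,0,3,0,0,0,0.1],[0.5,-2,2,0,0,0,0.1]])

```text
time: 3.85
position: [0.4593, 0.2665, 0.1565]
tool_rot: [-3.038, -0.786, -0.003]
ft_force: [0.7, 1.6, -1.9]
grip_width: 0.225
grip_force: 39.8
```

>>> step_arm(targets=[[1,-3.5,0,0,0,0,0.1],[1,-3.5,0,0,0,0,0.1],[1,-3.5,0,0,0,0,0.1],[1,-3.5,0,0,0,0,0.1],[1,-3.5,0,0,0,0,0.1]])

```text
time: 4.27
position: [0.5104, 0.0847, 0.1536]
tool_rot: [3.044, 0.777, -0.001]
ft_force: [1.3, 0.4, -2.8]
grip_width: 0.231
grip_force: 39.8
```

>>> step_arm(targets=[[1,-3.5,0,0,0,0,0.1],[1,-3.5,0,0,0,0,0.1],[1,-3.5,0,0,0,0,0.1],[1,-3,0,0,0,0,0.1],[0,-1.2,0,0,0,0,0.1]])

```text
time: 4.68
position: [0.5514, -0.067, 0.1531]
tool_rot: [3.045, 0.765, -0.001]
ft_force: [-0.3, -0.6, -2.2]
grip_width: 0.23
grip_force: 39.8
```

>>> step_arm(targets=[[0,0,-3.5,0,0,0,0.1],[0,0,-3.5,0,0,0,0.1],[0,0,-2.5,0,0,0,0.1],[0,0,-1.5,0,0,0,0.1],[0,0,-0.7,0,0,0,0.1]])

```text
time: 5.1
position: [0.548, -0.06, 0.0336]
tool_rot: [-3.041, -0.776, 0.008]
ft_force: [-1.0, 0.5, -2.0]
grip_width: 0.228
grip_force: 39.8
```

>>> step_arm(targets=[[0,0,0,0,0,0,0.1],[0,0,-0.2,0,0,0,0.1],[0,0,-0.2,0,0,0,0.1],[0,0,-0.2,0,0,0,0.1],[0,0,0,0,0,0,0.1]])

```text
time: 5.52
position: [0.5513, -0.0605, 0.0312]
tool_rot: [3.043, 0.776, 0.001]
ft_force: [0.3, -0.2, -1.5]
grip_width: 0.229
grip_force: 39.8
```

>>> step_arm(targets=[[0,0,-0.1,0,0,0,0.1],[0,0,-0.1,0,0,0,0.1],[0,0,0,0,0,0,0.1],[0,0,0,0,0,0,0.1],[0,0,0,0,0,0,0.1]])

```text
time: 5.93
position: [0.5513, -0.0605, 0.0295]
tool_rot: [3.043, 0.776, 0.001]
ft_force: [-1.9, -0.1, 5.6]
grip_width: 0.229
grip_force: 39.8
```

>>> step_arm(targets=[[0,0,0,0,0,0,0.6],[0,0,0,0,0,0,0.6],[0,0,0,0,0,0,0.6],[0,0,2,0,0,0,0.6],[0,0,3,0,0,0,0.6]])

```text
time: 6.35
position: [0.5481, -0.0602, 0.0761]
tool_rot: [-3.041, -0.776, 0.009]
ft_force: [0.2, -0.0, 0.9]
grip_width: 0.517
grip_force: 0.0
```

>>> step_arm(targets=[[0,0,4,0,0,-1.5,0.6],[0.6,2,2,0,0,-1.5,0.6],[1,3.5,0,0,0,-1.5,0.6],[1.5,3.75,0,0,0,-1.5,0.6],[1.5,3.75,0,0,0,-1.5,0.6]])

```text
time: 6.77
position: [0.5977, 0.07, 0.1393]
tool_rot: [3.088, 0.569, 0.003]
ft_force: [1.1, 0.3, 0.7]
grip_width: 0.6
grip_force: 0.0
```

>>> step_arm(targets=[[0,0,-3,0,0,0,0.6],[0,0,-3,0,0,0,0.6],[0,0,-1.5,0,0,0,0.6],[0,0,-0.6,0,0,0,0.6],[0,0,0,0,0,0,0.6]])

```text
time: 7.18
position: [0.5956, 0.0694, 0.0558]
tool_rot: [-3.088, -0.575, 0.005]
ft_force: [0.7, 0.4, 0.2]
grip_width: 0.6
grip_force: 0.0
```

>>> step_arm(targets=[[0,0,0,0,0,0,0.1],[0,0,0,0,0,0,0.1],[0,0,0,0,0,0,0.1],[0,0,0,0,0,0,0.1],[0,0,0,0,0,0,0.1]])

```text
time: 7.6
position: [0.5974, 0.0695, 0.0585]
tool_rot: [3.088, 0.575, 0.002]
ft_force: [0.1, 0.1, -0.3]
grip_width: 0.31
grip_force: 0.0
```

>>> step_arm(targets=[[0,0,0,0,0,0,0.1],[0,0,0,0,0,0,0.1],[0,0,0,0,0,0,0.1],[0,0,0,0,0,0,0.1],[0,0,0,0,0,0,0.1]])

```text
time: 8.02
position: [0.5971, 0.0697, 0.0581]
tool_rot: [3.088, 0.576, 0.001]
ft_force: [-1.2, -0.6, 5.1]
grip_width: 0.223
grip_force: 40.0
```

```bash
python3 -c "
from meas import *
meas(fresh=True); print(ctrl.get_state()['position'])"
```

```text
top A die 613 [455.5 289.9 110.4  99.2  29.2  31.1]
top B die 781 [599.2  71.6 189.7  75.3 -68.9 172.4]
top C die 764 [ 496.9 -160.4  150.1   80.3   37.7   51.8]
top C tang 111 [ 476.5 -173.5   37.3   19.8   22.5   86.6]
side A die 226 [453.  284.8 113.9 104.6  28.5  27.5]
side B die 2042 [603.1  71.5 194.5 111.9 -69.4 142.3]
side B tang 118 [593.5  66.5  50.6  32.2 -60.9  88.1]
side C die 858 [ 481.1 -174.5  110.    67.9   26.5   45.1]
side C tang 83 [ 475.8 -177.3   41.3   22.7   25.    82.9]
[0.5971077  0.06972646 0.05813609]
```

>>> step_arm(targets=[[0,0,0.6,0,0,0,0.1],[0,0,1.4,0,0,0,0.1],[0,0,2,0,0,0,0.1],[0,0,2,0,0,0,0.1],[0,0,2,0,0,0,0.1]])

```text
time: 8.53
position: [0.5958, 0.0693, 0.1378]
tool_rot: [-3.088, -0.576, 0.004]
ft_force: [-0.2, -0.5, -6.3]
grip_width: 0.226
grip_force: 40.0
```

>>> step_arm(targets=[[-1.4,2.2,0,0,0,1.6,0.1],[-2,3,0,0,0,1.6,0.1],[-2,3,0,0,0,1.6,0.1],[-2,3,0,0,0,1.6,0.1],[-2,3,0,0,0,1.6,0.1]])

```text
time: 8.95
position: [0.501, 0.2123, 0.1374]
tool_rot: [3.04, 0.791, -0.002]
ft_force: [-0.0, 0.6, -6.2]
grip_width: 0.226
grip_force: 40.0
```

>>> step_arm(targets=[[-2,3,0,0,0,0,0.1],[-2,3,0,0,0,0,0.1],[-0.9,1.5,0,0,0,0,0.1],[0,0.1,0,0,0,0,0.1],[0,0,0,0,0,0,0.1]])

```text
time: 9.37
position: [0.4523, 0.2886, 0.1376]
tool_rot: [3.039, 0.795, -0.001]
ft_force: [0.4, -0.7, -5.9]
grip_width: 0.228
grip_force: 40.0
```

>>> step_arm(targets=[[0,0,-1.5,0,0,0,0.1],[0,0,-1.5,0,0,0,0.1],[0,0,-1,0,0,0,0.1],[0,0,0,0,0,0,0.1],[0,0,0,0,0,0,0.1]])

```text
time: 9.78
position: [0.4539, 0.2864, 0.097]
tool_rot: [3.041, 0.787, -0.003]
ft_force: [0.2, 0.1, -6.4]
grip_width: 0.228
grip_force: 40.0
```

>>> step_arm(targets=[[0,0.1,-1.2,0,0,0,0.1],[0,0,-1,0,0,0,0.1],[0,0,-0.7,0,0,0,0.1],[0,0,-0.5,0,0,0,0.1],[0,0,-0.4,0,0,0,0.1]])

```text
time: 10.2
position: [0.4534, 0.2883, 0.0586]
tool_rot: [3.04, 0.79, -0.002]
ft_force: [-0.6, -0.1, -6.2]
grip_width: 0.229
grip_force: 40.0
```

>>> step_arm(targets=[[0,0,-0.2,0,0,0,0.1],[0,0,-0.2,0,0,0,0.1],[0,0,-0.1,0,0,0,0.1],[0,0,0,0,0,0,0.1],[0,0,0,0,0,0,0.1]])

```text
time: 10.62
position: [0.454, 0.2887, 0.0548]
tool_rot: [3.041, 0.79, 0.001]
ft_force: [0.6, 0.1, -6.5]
grip_width: 0.225
grip_force: 40.0
```

>>> step_arm(targets=[[0,-0.1,-0.2,0,0,0,0.1],[0,0,-0.2,0,0,0,0.1],[0,0,-0.2,0,0,0,0.1],[0,0,-0.2,0,0,0,0.1],[0,0,0,0,0,0,0.1]])

```text
time: 11.03
position: [0.4535, 0.2873, 0.0461]
tool_rot: [3.04, 0.79, -0.001]
ft_force: [0.2, -0.1, -6.1]
grip_width: 0.224
grip_force: 40.0
```

>>> step_arm(targets=[[0,0,-0.1,0,0,0,0.1],[0,0,-0.1,0,0,0,0.1],[0,0,-0.1,0,0,0,0.1],[0,0,0,0,0,0,0.1],[0,0,0,0,0,0,0.1]])

```text
time: 11.45
position: [0.4538, 0.2876, 0.0435]
tool_rot: [3.041, 0.79, -0.0]
ft_force: [0.4, 0.3, -6.3]
grip_width: 0.23
grip_force: 40.0
```

>>> step_arm(targets=[[0,0,-0.1,0,0,0,0.1],[0,0,0,0,0,0,0.1],[0,0,0,0,0,0,0.1],[0,0,0,0,0,0,0.1],[0,0,0,0,0,0,0.1]])

```text
time: 11.87
position: [0.454, 0.2877, 0.0432]
tool_rot: [3.04, 0.79, 0.0]
ft_force: [-2.9, -2.4, 3.3]
grip_width: 0.225
grip_force: 40.0
```

>>> step_arm(targets=[[0,0,0,0,0,0,0.6],[0,0,0,0,0,0,0.6],[0,0,0,0,0,0,0.6],[0,0,0,0,0,0,0.6],[0,0,2,0,0,0,0.6]])

```text
time: 12.28
position: [0.4518, 0.2861, 0.0598]
tool_rot: [3.04, 0.789, -0.009]
ft_force: [0.7, -0.8, -0.5]
grip_width: 0.518
grip_force: 0.0
```

>>> step_arm(targets=[[0,0,4,0,0,-0.8,0.6],[0,-1.4,4,0,0,-0.8,0.6],[0.5,-3,0,0,0,-0.8,0.6],[0.5,-3.5,0,0,0,-0.8,0.6],[0.5,-3.5,0,0,0,-0.9,0.6]])

```text
time: 12.7
position: [0.4695, 0.1734, 0.143]
tool_rot: [3.066, 0.682, 0.005]
ft_force: [0.6, -1.0, -0.1]
grip_width: 0.597
grip_force: 0.0
```

>>> step_arm(targets=[[0.5,-3.5,0,0,0,0,0.6],[0.5,-3.5,0,0,0,0,0.6],[0.5,-3.5,0,0,0,0,0.6],[0,-3.5,0,0,0,0,0.6],[0,-3.5,0,0,0,0,0.6]])

```text
time: 13.12
position: [0.4841, -0.0029, 0.1422]
tool_rot: [3.066, 0.68, 0.002]
ft_force: [0.4, 0.3, -0.4]
grip_width: 0.6
grip_force: 0.0
```

>>> step_arm(targets=[[0,-3.5,0,0,0,0,0.6],[0,-3.5,0,0,0,0,0.6],[0,-3.5,0,0,0,0,0.6],[0,-3,0,0,0,0,0.6],[-0.9,-3,0,0,0,0,0.6]])

```text
time: 13.53
position: [0.4759, -0.1679, 0.1422]
tool_rot: [3.066, 0.68, 0.003]
ft_force: [1.2, 0.6, 0.2]
grip_width: 0.606
grip_force: 0.0
```

>>> step_arm(targets=[[0,-0.7,-2,0,0,0,0.6],[0,0,-3,0,0,0,0.6],[0,0,-2,0,0,0,0.6],[0,0,-1,0,0,0,0.6],[0,0,-0.4,0,0,0,0.6]])

```text
time: 13.95
position: [0.4738, -0.1726, 0.0563]
tool_rot: [-3.065, -0.681, 0.003]
ft_force: [0.3, 0.6, -0.0]
grip_width: 0.604
grip_force: 0.0
```

>>> step_arm(targets=[[0,0,0,0,0,0,0.1],[0,0,0,0,0,0,0.1],[0,0,0,0,0,0,0.1],[0,0,0,0,0,0,0.1],[0,0,0,0,0,0,0.1]])

```text
time: 14.37
position: [0.4756, -0.1734, 0.0589]
tool_rot: [3.066, 0.68, 0.002]
ft_force: [0.9, -0.2, 0.4]
grip_width: 0.31
grip_force: 0.0
```

>>> step_arm(targets=[[0,0,0,0,0,0,0.1],[0,0,0,0,0,0,0.1],[0,0,0,0,0,0,0.1],[0,0,0,0,0,0,0.1],[0,0,0,0,0,0,0.1]])

```text
time: 14.78
position: [0.476, -0.1744, 0.059]
tool_rot: [3.065, 0.679, 0.003]
ft_force: [1.5, -3.8, 6.3]
grip_width: 0.225
grip_force: 39.8
```

```bash
python3 -c "
from meas import *
meas(fresh=True); print(ctrl.get_state()['position'])
P=cloud('top',np.load('top.npz')['d']).reshape(-1,3)
q=P[np.hypot(P[:,0]-.454,P[:,1]-.288)<.1]
for lo,hi in((.06,.08),(.034,.05)):
  s=q[(q[:,2]>lo)&(q[:,2]<hi)]; print(cv2.minAreaRect((s[:,:2]*1000).astype(np.float32)),np.median(s[:,2]))
"
```

```text
top A die 1051 [455.8 289.5 110.5  98.7  29.6  36.1]
top A tang 109 [456.2 289.2  39.   20.6  28.3  71.2]
top B die 564 [605.9  74.  111.   79.9  20.7  31.4]
top C die 602 [ 475.  -109.6  127.1   74.5   19.5  172.6]
side A die 350 [451.7 284.3 109.8 102.6  29.7  35.8]
side A tang 37 [452.4 285.5  36.9  24.5  17.3  68.1]
side C die 2996 [ 476.7 -176.2  190.7  131.2  -84.3  144.4]
side C tang 175 [ 470.4 -177.9   48.1   32.6  -55.7   87.8]
[ 0.47598927 -0.17440956  0.05893004]
((456.337158203125, 289.06243896484375), (39.0351676940918, 20.588661193847656), 27.312419891357422) 0.07110265760275958
((456.20611572265625, 289.41815185546875), (106.93684387207031, 96.97239685058594), 28.938568115234375) 0.0392314863421646
```

>>> step_arm(targets=[[0,0,0.6,0,0,0,0.1],[0,0,1.4,0,0,0,0.1],[0,0,2.5,0,0,0,0.1],[0,0,2.5,0,0,0,0.1],[0,0,2,0,0,0,0.1]])

```text
time: 15.3
position: [0.4734, -0.1713, 0.1478]
tool_rot: [-3.063, -0.681, 0.004]
ft_force: [0.7, -0.9, -3.0]
grip_width: 0.228
grip_force: 39.8
```

>>> step_arm(targets=[[1,2,0,0,0,-0.9,0.1],[1.5,3,0,0,0,-0.9,0.1],[1.5,3,0,0,0,-0.9,0.1],[1.5,3,0,0,0,-0.9,0.1],[1.5,3,0,0,0,-0.9,0.1]])

```text
time: 15.72
position: [0.5429, -0.0307, 0.1463]
tool_rot: [-3.089, -0.558, 0.007]
ft_force: [0.3, -0.3, -3.9]
grip_width: 0.224
grip_force: 39.8
```

>>> step_arm(targets=[[1.5,3,0,0,0,0,0.1],[1.5,3,0,0,0,0,0.1],[1.5,3,0,0,0,0,0.1],[1.3,1.6,0,0,0,0,0.1],[0,0,0,0,0,0,0.1]])

```text
time: 16.13
position: [0.6019, 0.0804, 0.1463]
tool_rot: [-3.083, -0.571, 0.004]
ft_force: [-0.2, 0.9, -3.9]
grip_width: 0.228
grip_force: 39.8
```

>>> step_arm(targets=[[0,0,-2,0,0,0,0.1],[0,0,-2,0,0,0,0.1],[0,0,-1.5,0,0,0,0.1],[0,0,0,0,0,0,0.1],[0,0,0,0,0,0,0.1]])

```text
time: 16.55
position: [0.6004, 0.0725, 0.091]
tool_rot: [-3.09, -0.559, 0.009]
ft_force: [0.7, -0.6, -3.5]
grip_width: 0.23
grip_force: 39.8
```

>>> step_arm(targets=[[0.2,0,-0.5,0,0,0,0.1],[0,0,-0.5,0,0,0,0.1],[0,0,0,0,0,0,0.1],[0,0,0,0,0,0,0.1],[0,0,0,0,0,0,0.1]])

```text
time: 16.97
position: [0.6051, 0.0729, 0.0834]
tool_rot: [3.091, 0.559, 0.001]
ft_force: [-0.0, 0.4, -4.7]
grip_width: 0.227
grip_force: 39.8
```

>>> step_arm(targets=[[0,-0.1,-0.8,0,0,0,0.1],[0,0,-0.7,0,0,0,0.1],[0,0,-0.5,0,0,0,0.1],[0,0,-0.3,0,0,0,0.1],[0,0,-0.2,0,0,0,0.1]])

```text
time: 17.38
position: [0.6043, 0.0718, 0.0569]
tool_rot: [-3.091, -0.559, 0.002]
ft_force: [0.0, -0.3, -3.8]
grip_width: 0.227
grip_force: 39.8
```

>>> step_arm(targets=[[0,0,-0.2,0,0,0,0.1],[0,0,-0.2,0,0,0,0.1],[0,0,-0.1,0,0,0,0.1],[0,0,0,0,0,0,0.1],[0,0,0,0,0,0,0.1]])

```text
time: 17.8
position: [0.6049, 0.0718, 0.053]
tool_rot: [3.091, 0.559, 0.0]
ft_force: [0.1, -0.1, -3.6]
grip_width: 0.225
grip_force: 39.8
```

>>> step_arm(targets=[[0,0,-0.2,0,0,0,0.1],[0,0,-0.2,0,0,0,0.1],[0,0,-0.2,0,0,0,0.1],[0,0,-0.1,0,0,0,0.1],[0,0,0,0,0,0,0.1]])

```text
time: 18.22
position: [0.6045, 0.0717, 0.0455]
tool_rot: [3.091, 0.559, -0.001]
ft_force: [0.0, -0.3, -4.0]
grip_width: 0.225
grip_force: 39.8
```

>>> step_arm(targets=[[0,0,-0.1,0,0,0,0.1],[0,0,-0.1,0,0,0,0.1],[0,0,0,0,0,0,0.1],[0,0,0,0,0,0,0.1],[0,0,0,0,0,0,0.1]])

```text
time: 18.63
position: [0.605, 0.0719, 0.044]
tool_rot: [3.091, 0.559, 0.0]
ft_force: [0.7, 0.1, -3.0]
grip_width: 0.23
grip_force: 39.8
```

>>> step_arm(targets=[[0,0,0,0,0,0,0.6],[0,0,0,0,0,0,0.6],[0,0,0,0,0,0,0.6],[0,0,0,0,0,0,0.6],[0,0,2,0,0,0,0.6]])

```text
time: 19.05
position: [0.6022, 0.0713, 0.0608]
tool_rot: [-3.091, -0.559, 0.01]
ft_force: [-0.5, 0.0, -0.2]
grip_width: 0.516
grip_force: 0.0
```

>>> step_arm(targets=[[0,0,4,0,0,1.6,0.6],[-0.6,-1.6,3,0,0,1.6,0.6],[-1.5,-3.8,0,0,0,1.6,0.6],[-1.5,-3.8,0,0,0,1.6,0.6],[-1.6,-3.8,0,0,0,1.7,0.6]])

```text
time: 19.47
position: [0.553, -0.059, 0.1351]
tool_rot: [3.042, 0.781, 0.003]
ft_force: [0.6, 1.2, 0.1]
grip_width: 0.598
grip_force: 0.0
```

>>> step_arm(targets=[[-0.2,-0.2,-3,0,0,0,0.6],[0,0,-3,0,0,0,0.6],[0,0,-2,0,0,0,0.6],[0,0,0,0,0,0,0.6],[0,0,0,0,0,0,0.6]])

```text
time: 19.88
position: [0.5503, -0.0599, 0.0536]
tool_rot: [-3.043, -0.777, 0.002]
ft_force: [0.2, -0.1, 0.6]
grip_width: 0.601
grip_force: 0.0
```

```bash
python3 -c "
from meas import *
grab('side','side1'); meas(('top',),fresh=True); print(ctrl.get_state()['position'])
P=cloud('top',np.load('top.npz')['d']).reshape(-1,3)
for c in((.454,.288),(.605,.072)):
 q=P[np.hypot(P[:,0]-c[0],P[:,1]-c[1])<.1]
 s=q[(q[:,2]>.06)&(q[:,2]<.08)]; print(cv2.minAreaRect((s[:,:2]*1000).astype(np.float32)),np.median(s[:,2]))
"
```

```text
top A die 1045 [455.1 289.4 110.1  99.6  29.8  36.3]
top A tang 108 [456.3 288.9  38.3  20.   26.3  71.2]
top B die 967 [587.7  64.5 158.4  91.8  28.5  38. ]
top C die 312 [ 512.9 -179.7  153.1   24.5   27.3   32.4]
[ 0.55228062 -0.05977843  0.05557923]
((456.27557373046875, 288.9273986816406), (38.31354522705078, 20.049388885498047), 26.31195831298828) 0.07119241861272355
((606.0787353515625, 72.99295043945312), (37.62489318847656, 19.970495223999023), 20.82004165649414) 0.07186944992832696
```

View pics/side1.png

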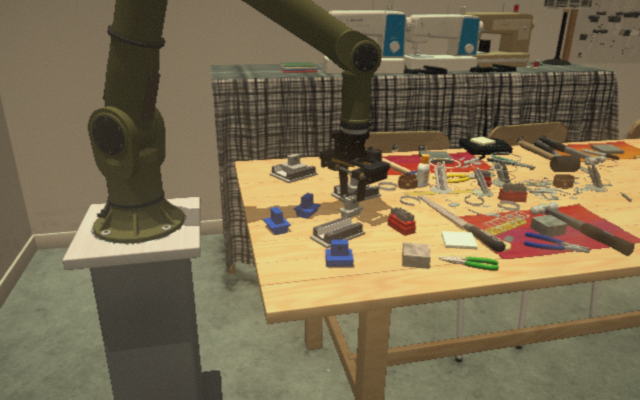

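The side view shows die A seated at (292,165), the gripper above the parked narrow punch at about (350,210), and die C empty at (338,232). The tang heights confirm A and B are seated.

>>> step_arm(targets=[[-0.1,0,-1.2,0,0,0,0.6],[0,0,-0.9,0,0,0,0.6],[0,0,-0.4,0,0,0,0.6],[0,0,0,0,0,0,0.1],[0,0,0,0,0,0,0.1]])

```text
time: 20.4
position: [0.5496, -0.06, 0.0285]
tool_rot: [-3.044, -0.777, 0.001]
ft_force: [-1.1, -0.5, 0.4]
grip_width: 0.524
grip_force: 0.0
```

>>> step_arm(targets=[[0,0,0,0,0,0,0.1],[0,0,0,0,0,0,0.1],[0,0,0,0,0,0,0.1],[0,0,0,0,0,0,0.1],[0,0,0,0,0,0,0.1]])

```text
time: 20.82
position: [0.5501, -0.0602, 0.0292]
tool_rot: [3.044, 0.776, 0.001]
ft_force: [-0.2, -0.5, 0.9]
grip_width: 0.227
grip_force: 40.0
```

>>> step_arm(targets=[[0,0,0,0,0,0,0.1],[0,0,0,0,0,0,0.1],[0,0,0,0,0,0,0.1],[0,0,0,0,0,0,0.1],[0,0,0,0,0,0,0.1]])

```text
time: 21.23
position: [0.5501, -0.0602, 0.0292]
tool_rot: [3.044, 0.776, 0.001]
ft_force: [0.4, -0.0, 2.8]
grip_width: 0.226
grip_force: 40.0
```

>>> step_arm(targets=[[0,0,0.8,0,0,0,0.1],[0,0,2,0,0,0,0.1],[0,0,3,0,0,0,0.1],[0,0,3,0,0,0,0.1],[0,0,0,0,0,0,0.1]])

```text
time: 21.65
position: [0.5534, -0.06, 0.1227]
tool_rot: [3.04, 0.776, 0.013]
ft_force: [0.9, 0.5, -0.6]
grip_width: 0.228
grip_force: 40.0
```

```bash
python3 -c "
from meas import *
meas(fresh=True); print(ctrl.get_state()['position'])
for n in('top','side'):
 P=cloud(n,np.load(n+'.npz')['d']).reshape(-1,3)
 q=P[np.hypot(P[:,0]-.484,P[:,1]+.173)<.075]
 s=q[(q[:,2]>.022)&(q[:,2]<.04)]; print(cv2.minAreaRect((s[:,:2]*1000).astype(np.float32)),np.median(s[:,2]))
"
```

```text
top A die 1052 [455.8 289.8 111.7  99.2  29.   36.2]
top A tang 109 [456.6 289.2  39.4  20.   29.   71.7]
top B die 743 [606.1  74.1 110.1  79.6  20.3  35.8]
top C die 248 [ 505.1 -183.8  135.8   22.3   25.7   31.9]
side A die 425 [454.9 286.1 116.2 104.   29.5  34.1]
side A tang 38 [453.9 284.9  40.4  25.6  30.8  67.3]
side B die 333 [603.   68.8 114.7  84.3  18.9  28.7]
side C die 551 [ 496.5 -162.5  157.9   84.7   40.1   28.4]
[ 0.55026063 -0.06023999  0.11790894]
((492.79119873046875, -189.96206665039062), (108.4228515625, 21.911720275878906), 24.537572860717773) 0.03187229853610292
((483.00164794921875, -174.3631591796875), (113.868408203125, 65.73946380615234), 25.59565544128418) 0.027907629607507697
```

>>> step_arm(targets=[[-1,-1.6,0.4,0,0,-0.8,0.1],[-1.6,-2.8,0,0,0,-0.8,0.1],[-1.6,-2.8,0,0,0,-0.8,0.1],[-1.6,-2.8,0,0,0,-0.7,0.1],[-0.8,-1.2,0,0,0,0,0.1]])

```text
time: 22.17
position: [0.4795, -0.1764, 0.1186]
tool_rot: [-3.065, -0.685, 0.009]
ft_force: [-0.2, -1.0, -2.2]
grip_width: 0.224
grip_force: 40.0
```

>>> step_arm(targets=[[0,0,-1.5,0,0,0,0.1],[0,0,-1.5,0,0,0,0.1],[0,0,-1,0,0,0,0.1],[0,0,0,0,0,0,0.1],[0,0,0,0,0,0,0.1]])

```text
time: 22.58
position: [0.4827, -0.1714, 0.0796]
tool_rot: [-3.062, -0.694, 0.004]
ft_force: [-0.2, 0.1, -2.2]
grip_width: 0.226
grip_force: 40.0
```

>>> step_arm(targets=[[0,0,-0.6,0,0,0,0.1],[0,0,-0.4,0,0,0,0.1],[0,0,0,0,0,0,0.1],[0,0,0,0,0,0,0.1],[0,0,0,0,0,0,0.1]])

```text
time: 23.0
position: [0.4841, -0.1722, 0.0712]
tool_rot: [3.064, 0.694, 0.001]
ft_force: [-0.7, -0.6, -2.7]
grip_width: 0.224
grip_force: 40.0
```

Right on target; lowering gently.

>>> step_arm(targets=[[0,0,-0.5,0,0,0,0.1],[0,0,-0.5,0,0,0,0.1],[0,0,-0.3,0,0,0,0.1],[0,0,-0.2,0,0,0,0.1],[0,0,0,0,0,0,0.1]])

```text
time: 23.42
position: [0.4833, -0.172, 0.0552]
tool_rot: [-3.063, -0.694, 0.002]
ft_force: [0.4, 0.4, -2.9]
grip_width: 0.225
grip_force: 40.0
```

>>> step_arm(targets=[[0,0,-0.2,0,0,0,0.1],[0,0,-0.2,0,0,0,0.1],[0,0,-0.1,0,0,0,0.1],[0,0,-0.1,0,0,0,0.1],[0,0,0,0,0,0,0.1]])

```text
time: 23.83
position: [0.4837, -0.1721, 0.0497]
tool_rot: [-3.064, -0.694, 0.0]
ft_force: [0.2, 0.0, -2.5]
grip_width: 0.227
grip_force: 40.0
```

>>> step_arm(targets=[[0,0,-0.2,0,0,0,0.1],[0,0,-0.1,0,0,0,0.1],[0,0,-0.1,0,0,0,0.1],[0,0,0,0,0,0,0.1],[0,0,0,0,0,0,0.1]])

```text
time: 24.25
position: [0.4838, -0.1721, 0.0458]
tool_rot: [-3.064, -0.694, 0.0]
ft_force: [0.0, -0.4, -2.7]
grip_width: 0.229
grip_force: 40.0
```

>>> step_arm(targets=[[0,0,-0.1,0,0,0,0.1],[0,0,-0.1,0,0,0,0.1],[0,0,0,0,0,0,0.1],[0,0,0,0,0,0,0.1],[0,0,0,0,0,0,0.1]])

```text
time: 24.67
position: [0.484, -0.1722, 0.0442]
tool_rot: [3.064, 0.694, 0.0]
ft_force: [-0.9, -0.8, 1.2]
grip_width: 0.228
grip_force: 40.0
```

Seated. I'm releasing it, lifting clear and moving aside to check.

>>> step_arm(targets=[[0,0,0,0,0,0,0.6],[0,0,0,0,0,0,0.6],[0,0,0,0,0,0,0.6],[0,0,0,0,0,0,0.6],[0,0,2,0,0,0,0.6]])

```text
time: 25.08
position: [0.481, -0.1713, 0.0609]
tool_rot: [-3.06, -0.693, 0.008]
ft_force: [-0.8, 0.0, 0.3]
grip_width: 0.519
grip_force: 0.0
```

>>> step_arm(targets=[[0,0,4,0,0,0,0.6],[0,0,4,0,0,0,0.6],[0,-3.5,2,0,0,0,0.6],[0,-3.5,0,0,0,0,0.6],[0,-3.5,0,0,0,0,0.6]])

```text
time: 25.5
position: [0.4853, -0.2789, 0.1667]
tool_rot: [3.059, 0.695, 0.005]
ft_force: [-0.2, -0.3, -0.4]
grip_width: 0.596
grip_force: 0.0
```

>>> step_arm(targets=[[-1,-3.5,0,0,0,0,0.6],[-1,-3.5,0,0,0,0,0.6],[-1,-3.5,0,0,0,0,0.6],[-1,-3.5,0,0,0,0,0.6],[0,0,0,0,0,0,0.6]])

```text
time: 25.92
position: [0.4384, -0.4266, 0.1632]
tool_rot: [3.064, 0.675, -0.006]
ft_force: [-1.3, -0.9, -0.3]
grip_width: 0.6
grip_force: 0.0
```

```bash
python3 -c "
from meas import *
im,d=grab('top'); 
cv2.imwrite('pics/crop2.png',cv2.convertScaleAbs(cv2.resize(im[125:265,190:450,::-1],None,fx=3,fy=3,interpolation=cv2.INTER_CUBIC),alpha=1.6))
P=cloud('top',d).reshape(-1,3)
for k,c in C.items():
 q=P[np.hypot(P[:,0]-c[0],P[:,1]-c[1])<.09]
 for lo in(.022,.062):
  s=q[(q[:,2]>lo)&(q[:,2]<.1)]; r=cv2.minAreaRect((s[:,:2]*1000).astype(np.float32)); print(k,lo,np.round(r[0],1),np.round(r[1],1),round(r[2],1),np.median(s[:,2]).round(4))
print(ctrl.get_state()['time'],ctrl.get_state()['position'])
"
```

```text
A 0.022 [455.3 289.8] [110.8  99. ] 29.2 0.0361
A 0.062 [456. 289.] [39. 20.] 27.7 0.0713
B 0.022 [606.1  74.1] [110.9  79.8] 20.6 0.0349
B 0.062 [606.4  73.1] [39. 20.] 20.6 0.0716
C 0.022 [ 484.7 -170.8] [110.3  62.9] 26.0 0.0336
C 0.062 [ 484.8 -170.4] [38.5 20.2] 23.2 0.0716
25.9667 [ 0.44057392 -0.42228828  0.16320467]
```

View pics/crop2.png

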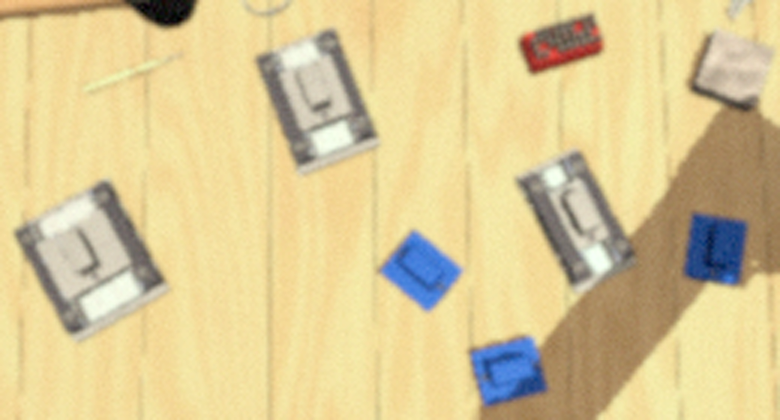

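The crop shows all three punches centred in their own dies, at about (90,260), (318,100) and (575,220). All tang tops are at the seated height, and the bystanders haven't moved.

```bash
python3 -c "
from bench import ctrl
print(ctrl.close_job())"
```

```text
the job is handed in; nothing more can be done
None
```

I've handed the job in: each of the three punches is seated upright on the groove floor of its own die, within about 1 mm of the middle on the last camera check. The bystanders look unmoved, and it took about 26 s; no verdict was returned.

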